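# Make up two vaccination kits

## Task

Make up the two vaccination kits from the stock on the table. First fill the square tray: the bottle standing in its larger well, the small vial in its smaller well and the large syringe lying flat in its long channel; only when that kit is complete, touch the things for the long tray and put the middle-sized vial in its well and the short syringe flat in its channel. Glass stands upright and is set down, not dropped, and the roll of tape and the marker stay where they are.

Things in the scene. Friction and masses are not known exactly. Their poses are not given: they have to be found in the camera images.
- square_tray: Fixed white plastic tray, 144 (x) by 158 (y) mm, walls 4 mm. Origin under its middle on the table; floor at 3 mm, wall tops at 12 mm. In its frame (mm): channel for the large syringe, along x: x -68 to 68, y -75 to 1, middle (0, -37); larger well x -68 to 12, y 5 to 75, middle (-28, 40); smaller well x 16 to 68, y 5 to 75, middle (42, 40). Yaw up to 0.5 rad either way.
- long_tray: Fixed white plastic tray, long and narrow, 184 (x) by 84 (y) mm, walls 4 mm. Origin under its middle on the table; floor at 3 mm, wall tops at 12 mm. In its frame (mm): channel for the short syringe, along x: x -88 to 22, y -38 to 38, middle (-33, 0); well for the middle-sized vial x 26 to 88, y -38 to 38, middle (57, 0). Yaw up to 0.5 rad either way.
- bottle: Glass, standing upright: straight body with a paper label, sloping shoulder, narrower neck and a grey aluminium cap. The largest of the three glass pieces: body 44 mm in diameter up to 52 mm high, 75 mm high in all, about 120 g. Origin at the centre of its underside, z up its axis.
- middle_vial: Glass, standing upright: straight body with a paper label, sloping shoulder, narrower neck and a grey aluminium cap. The middle-sized one: body 32 mm in diameter up to 40 mm high, 58 mm high in all, about 50 g. Origin at the centre of its underside, z up its axis.
- small_vial: Glass, standing upright: straight body with a paper label, sloping shoulder, narrower neck and a grey aluminium cap. The smallest one: body 22 mm in diameter up to 29 mm high, 42 mm high in all, about 20 g. Origin at the centre of its underside, z up its axis.
- large_syringe: Plastic syringe lying flat along its own x axis, 110 mm long: barrel 22 mm wide and 22 mm high, x -33 to 33 mm, gripped across its y at the origin; 36 mm wide finger flange at x = -33, short white plunger to -x, blue cap to +x. About 40 g. Origin on the barrel's axis at the middle of its length, 11 mm above the table at the start, z up. May lie either way round and rolled over in the channel.
- short_syringe: Plastic syringe of the same make, smaller, lying flat along its own x axis, 84 mm long: barrel 15 mm wide and 15 mm high, x -26 to 26 mm, gripped across its y at the origin; 29 mm wide finger flange at x = -26, short white plunger to -x, blue cap to +x. About 20 g. Origin on the barrel's axis at the middle of its length, 7.5 mm above the table at the start, z up. May lie either way round and rolled over in the channel.
- tape_roll: Bystander, to be left alone: loose roll of white tape lying flat, a ring 52 mm across, 18 mm high, hole 30 mm. Origin at the centre of its underside.
- marker: Bystander, to be left alone: loose grey and black marker pen lying along its own x axis, 115 mm long, 12 mm thick, 15 mm high at its clip. Origin on the underside at the middle of its length.
There are look-alikes about, which are no part of the job. What is shaped like the large_syringe but brown is not meant.

How it is judged:
On the way, in this order (a step that is already met when the one before it is completed fails the run):
1. the square tray's kit is complete and released while the middle-sized vial and the short syringe are still within 30 mm of where they started (x of bottle in the frame of square_tray between -0.048 and -0.008 m and y of bottle in the frame of square_tray between 0.025 and 0.055 m and z of each of bottle, small_vial in the frame of square_tray below 0.008 m and angle between each of bottle, small_vial's own z axis and vertical below 0.15 rad and linear speed of each of bottle, small_vial, large_syringe below 0.03 m/s and contact force between the fingers and bottle below 0.1 N and x of small_vial in the frame of square_tray between 0.025 and 0.059 m and y of small_vial in the frame of square_tray between 0.014 and 0.066 m and contact force between the fingers and small_vial below 0.1 N and x of large_syringe in the frame of square_tray between -0.015 and 0.015 m and y of large_syringe in the frame of square_tray between -0.059 and -0.015 m and z of large_syringe in the frame of square_tray below 0.023 m and angle between the x axis of large_syringe and the x axis of square_tray, either way round below 0.4 rad and contact force between the fingers and large_syringe below 0.1 N and distance of each of middle_vial, short_syringe from where it was at the start of the episode below 0.03 m), for 0.2 s.
2. the long tray's kit is complete and released (x of middle_vial in the frame of long_tray between 0.04 and 0.074 m and y of middle_vial in the frame of long_tray between -0.024 and 0.024 m and z of middle_vial in the frame of long_tray below 0.008 m and angle between middle_vial's own z axis and vertical below 0.15 rad and linear speed of each of middle_vial, short_syringe below 0.03 m/s and contact force between the fingers and middle_vial below 0.1 N and x of short_syringe in the frame of long_tray between -0.048 and -0.018 m and y of short_syringe in the frame of long_tray between -0.025 and 0.025 m and z of short_syringe in the frame of long_tray below 0.0195 m and angle between the x axis of short_syringe and the x axis of long_tray, either way round below 0.4 rad and contact force between the fingers and short_syringe below 0.1 N), for 0.2 s.
At the end, for the whole second after the job is handed in: Bottle, small vial, large syringe in their compartments of the square tray, middle vial and short syringe in theirs of the long tray: wholly inside, glass upright (0.15 rad), undersides under 8 mm up, syringe axes under 23 and 19.5 mm up, within 0.4 rad of the channel; at rest, released (all of step 2 and x of bottle in the frame of square_tray between -0.048 and -0.008 m and y of bottle in the frame of square_tray between 0.025 and 0.055 m and z of each of bottle, small_vial in the frame of square_tray below 0.008 m and angle between each of bottle, small_vial's own z axis and vertical below 0.15 rad and linear speed of each of bottle, small_vial, large_syringe below 0.03 m/s and contact force between the fingers and bottle below 0.1 N and x of small_vial in the frame of square_tray between 0.025 and 0.059 m and y of small_vial in the frame of square_tray between 0.014 and 0.066 m and contact force between the fingers and small_vial below 0.1 N and x of large_syringe in the frame of square_tray between -0.015 and 0.015 m and y of large_syringe in the frame of square_tray between -0.059 and -0.015 m and z of large_syringe in the frame of square_tray below 0.023 m and angle between the x axis of large_syringe and the x axis of square_tray, either way round below 0.4 rad and contact force between the fingers and large_syringe below 0.1 N); the robot touches nothing.
It fails at once if the bottle is dropped or thrown (it moves faster than 0.7 m/s out of the fingers) (linear speed of bottle above 0.7 m/s and contact force between the fingers and bottle below 0.05 N).
It fails at once if the middle vial is dropped or thrown (it moves faster than 0.7 m/s out of the fingers) (linear speed of middle_vial above 0.7 m/s and contact force between the fingers and middle_vial below 0.05 N).
It fails at once if the small vial is dropped or thrown (it moves faster than 0.7 m/s out of the fingers) (linear speed of small_vial above 0.7 m/s and contact force between the fingers and small_vial below 0.05 N).
It fails at once if the tape roll is pushed away by more than 30 mm (distance of tape_roll from where it was at the start of the episode above 0.03 m).
It fails at once if the marker is pushed away by more than 30 mm (distance of marker from where it was at the start of the episode above 0.03 m).
It also fails if it takes over 120 s, if anything falls off the work surface, if the arm or the gripper's body presses on something with over 40 N, if the wrist force passes 120 N, or if a joint passes its speed limit or range.

## Robot

A 7-joint arm with a two-finger parallel gripper is mounted at the origin on the work surface. World frame = base frame: x ahead of the robot, y to its left, z up, the work surface at z = 0. Lengths are in m, angles in rad, forces in N, time in s.
With the tool pointing down it reaches from about 0.4 to 0.875 m from the base axis. Payload 6.5 kg.
Tool frame: the origin (TCP) lies at the very end of the fingers, on their centre line; the grasp point (between the pads) lies 19 mm behind it (arm.grasp_offset is the distance from the TCP to the grasp point, in m); x points along the fingers, y is the direction in which the jaws open and shut, and the axes are right-handed (so a half turn about x gives the same grasp; the last joint's range is limited). The gripper opens to 85 mm and grips with 20 to 120 N. Pads are 22 mm wide; open, the fingers measure 114 mm over their backs; the gripper's body (76 mm by 85 mm) begins 54 mm behind the grasp point. The pads swing forward as they close: fully open they stand 13 mm farther back than shut.
Start: joints at [-1.406, 0.536, -0.004, 1.538, 0.003, 1.067, -0.071], TCP at [0.149, 0.633, 0.231] pointing down, gripper open.
Joint ranges: [-2.7, 2.7], [-0.37, 2.16], [-1.27, 1.26], [0.24, 2.4], [-1.31, 4.45], [0.19, 1.91], [-2.76, 2.76]. Speed limits (rad/s): [2.39, 2.39, 3.14, 3.14, 3.14, 3.14, 3.14].

## Interface

Orientations are given as a unit quaternion [x, y, z, w].
In Python, from bench import arm gives the robot as it stands.
- The arm moves only by the shell command python3 -m crank 'ROWS'. ROWS is JSON, a list that holds one entry, the list of rows, each a list of 7 numbers: the closure, from 0 (fully open) to 1 (shut), then the shift along the tool's x, y, z in m, then the turn, a rotation vector about the tool's x, y, z in degrees. A call has 1 to 20 rows; each row shifts and turns the pose as measured when the row begins, along the tool's axes as they then stand; what a row does not reach is not made up. A row lasts 1/8 s, in which the tool goes at most 62.5 mm and 10.7 degrees, less where a joint would pass 70% of its speed; a pose out of reach is approached as far as the arm can. A call is refused whole if a number of a shift passes 0.0625 or a number of a turn 10.7, either way. A call with a gripper value outside its range is refused whole. The fingers move at their own pace and stop on an object; the grip force is fixed at half the most. Time passes only in rows, so rows that do not move let the fingers close. It gives the time, the measured TCP pose, the force and the opening at its end, in the units of the state.
- arm.get_obs(): the state, without advancing time (a new reading comes with each control period).
- arm.camera(name): name is "side" or "top"; returns a dict with "img" (420x560x3 uint8, red, green, blue), "fovy" (degrees; the focal length in pixels is half the picture's height over the tangent of half this angle, whatever the lens; pixels are square), "cx", "cy" (the principal point, pixels), "origin" and "orientation" of the camera in the world. Camera axes: x right, y down, z forward; pixel columns grow to the right and rows downward; lengths in m; the calibration is good to about 2 mm. A picture is of the moment at which its call begins. There is no depth.
- arm.job_done(): hands the job in, once; it reports no verdict.
Trained networks look in the newest picture that a camera, given by its name, has taken for a name from the list of things; names that differ only in an ending like _2 or _b are one class to them, and where a whole thing is asked for, a point or a joint stands for the part that bears it (a point fixed in the world has none). Each returns a list of dicts, best first, with "confidence" (0 to 1); they miss things now and then, are a little off and sometimes report something else, mostly with a low value. They report only what shows in the picture. A call takes as long as a camera call. They do not tell look-alikes from the thing itself.
- arm.cut_out(query, camera): "mask" (420x560 bool, what is visible of it) and "point" ([row, column] in pixels, amid what is visible of it).
The state is a dict: "clock": time; "joint_pos": joint angles; "dq": joint speeds; "effort": joint torques, N m; "position": TCP position; "tool_rot": TCP orientation; "force": force on the tool from outside, world axes, zero at the start; "ft_torque": the same for the moment, N m; "gripper_width": finger opening in m.
Only numpy, scipy, OpenCV 4.12 (cv2) and the standard library are available. Lean on these libraries where they do the work, as an engineer would, in place of code of your own. Each camera call takes 0.05 s, during which the arm holds its last target. There are 200 camera calls.

## Working session

There is one attempt and no reset: what is moved stays moved. The work goes in short steps, Python scripts to look and compute and a shell command to move; the robot and the scene stay as the last step left them, time stands still between calls to the robot, and variables do not carry over. Pictures are saved under pics/ and viewed, on a budget of 14 in all, crops included, one or two more only if the job needs it, and the job is handed in when it is done.

```bash
mkdir -p pics; ls; python3 - <<'E'
from bench import arm
import cv2
o=arm.get_obs();print({k:(o[k]) for k in('clock','position','tool_rot','gripper_width')},arm.grasp_offset)
for n in('top','side'):
    c=arm.camera(n);cv2.imwrite(f'pics/{n}0.png',c['img'][:,:,::-1]);print(n,{k:v for k,v in c.items() if k!='img'})
E
```

```text
pics
{'clock': 0.0, 'position': array([0.14854912, 0.63213518, 0.23038045]), 'tool_rot': array([ 0.08074942,  0.70242836, -0.08201547,  0.70238693]), 'gripper_width': 0.08531209588697627} 0.0187
top {'fovy': 54.74564667020392, 'cx': 274.5803610564879, 'cy': 215.06960484549685, 'origin': array([0.43804728, 0.01782284, 0.90567047]), 'orientation': array([ 0.71464632, -0.6960461 ,  0.05511745, -0.04198239])}
side {'fovy': 55.904926142903285, 'cx': 272.4047614318197, 'cy': 213.24473333429242, 'origin': array([0.48207099, 0.74074136, 0.54350143]), 'orientation': array([-0.03814953,  0.88073093, -0.47091409,  0.03312936])}
```

View pics/top0.png

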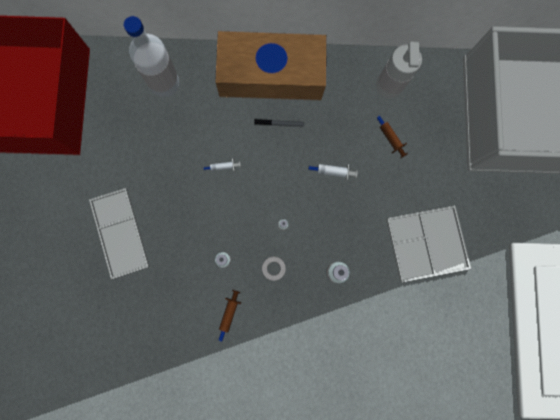

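View pics/side0.png

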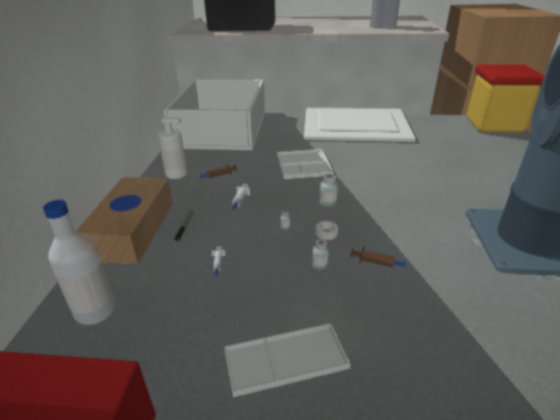

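Large-syringe candidates in the top view: white at (333,171), brown at (393,138) and (230,315). I choose the white one. The short syringe is white at (222,166), the bottle is at (339,272), the middle vial at (222,260) and the small vial at (283,225). The square tray is at (429,243), the long tray at (119,233), and the tape and marker at (274,268) and (279,123).

```bash
cat > h.py <<'E'
import numpy as np, cv2
from scipy.optimize import minimize
from scipy.spatial.transform import Rotation as R
from bench import arm
def proj(c,P):
    q=R.from_quat(c['orientation']).inv().apply(np.asarray(P)-c['origin'])
    f=210/np.tan(np.radians(c['fovy']/2))
    return q[:,:2]/q[:,2:]*f+[c['cx'],c['cy']]
def ray(c,uv,z):
    f=210/np.tan(np.radians(c['fovy']/2))
    d=R.from_quat(c['orientation']).apply([(uv[0]-c['cx'])/f,(uv[1]-c['cy'])/f,1])
    return c['origin']+d*(z-c['origin'][2])/d[2]
def box(x0,x1,y0,y1,z0,z1): return np.array([[x,y,z] for x in(x0,x1) for y in(y0,y1) for z in(z0,z1)])/1000
def cyl(r,z0,z1):
    a=np.linspace(0,2*np.pi,24)
    return np.array([[r*np.cos(t),r*np.sin(t),z] for t in a for z in(z0,z1)])/1000
def vial(r,h,H): return [cyl(r,0,h),np.vstack([cyl(r,h,h),cyl(r*.62,H-10,H)])]
M=dict(bottle=vial(22,52,75),middle_vial=vial(16,40,58),small_vial=vial(11,29,42),
 square_tray=[box(-72,72,-79,79,0,12)],long_tray=[box(-92,92,-42,42,0,12)],
 large_syringe=[box(-33,33,-11,11,0,22),box(-35,-31,-18,18,0,22),box(-55,55,-4,4,7,15)],
 short_syringe=[box(-26,26,-7.5,7.5,0,15),box(-28,-25,-14.5,14.5,0,15),box(-42,42,-3,3,4,11)],
 tape_roll=[cyl(26,0,18)],marker=[box(-57,57,-6,6,0,12)])
def render(c,parts,p,S=4):
    im=np.zeros((420*S,560*S),np.uint8)
    T=R.from_euler('z',p[2])
    for P in parts:
        uv=proj(c,T.apply(P)+[p[0],p[1],0])
        cv2.fillConvexPoly(im,cv2.convexHull(np.round((uv+.5)*S*16).astype(np.int32)),255,shift=4)
    return cv2.GaussianBlur(cv2.resize(im,(560,420),interpolation=cv2.INTER_AREA),(0,0),1.5)/255.
def fit(name,views,p0):
    """views: list of (cam,mask)"""
    ob=[cv2.GaussianBlur(m.astype(np.float32),(0,0),1.5) for _,m in views]
    s=np.array([.01,.01,.15])
    rot=name not in('bottle','middle_vial','small_vial','tape_roll')
    def cost(d):
        p=np.array(p0)+(d if rot else np.r_[d,0])*s
        return sum(((render(c,M[name],p)-o)**2).sum()/o.sum() for (c,_),o in zip(views,ob))
    n=3 if rot else 2
    r=minimize(cost,np.zeros(n),method='Nelder-Mead',options=dict(initial_simplex=np.vstack([np.zeros(n),np.eye(n)]),xatol=.01,fatol=1e-4,maxiter=120))
    return np.array(p0)+(r.x if rot else np.r_[r.x,0])*s,r.fun
E
cat > m.py <<'E'
from h import *
px=dict(bottle=(339,272,0),middle_vial=(222,260,0),small_vial=(283,225,0),square_tray=(429,243,.15),long_tray=(119,233,0),large_syringe=(333,171,0),short_syringe=(222,166,0),tape_roll=(274,268,0),marker=(279,123,0))
C={n:arm.camera(n) for n in('top','side')}
for k,(u,v,_) in px.items():
    g=ray(C['top'],(u,v),.01); vs=[]
    for n,c in C.items():
        e=proj(c,[g])[0]
        L=arm.cut_out(k,n)
        L=[d for d in L if np.hypot(d['point'][1]-e[0],d['point'][0]-e[1])<25]
        if L: vs.append((n,c,L[0]['mask']))
    print(k,[n for n,_,_ in vs])
    yaws={'square_tray':[-.3,.3],'long_tray':[-.3,.3],'large_syringe':np.arange(4)*1.57,'short_syringe':np.arange(4)*1.57,'marker':[0,1.57]}.get(k,[0])
    for sel in ([v for v in vs if v[0]=='top'],vs):
        if not sel: continue
        b=min((fit(k,[(c,m) for _,c,m in sel],[g[0],g[1],y]) for y in yaws),key=lambda t:t[1])
        print('   ',np.round(b[0],4),round(b[1],3))
t=C['top']['img'];a=cv2.resize(t[110:260,180:480],None,fx=2.6,fy=2.6,interpolation=cv2.INTER_CUBIC);cv2.imwrite('pics/crop1.png',a[:,:,::-1])
E
python3 m.py
```

```text
bottle ['top', 'side']
    [ 0.4387 -0.1331  0.    ] 0.004
    [ 0.4383 -0.133   0.    ] 0.01
middle_vial ['side']
    [0.4589 0.1122 0.    ] 0.003
small_vial ['side']
    [ 0.5395 -0.0156  0.    ] 0.007
square_tray ['top', 'side']
    [ 0.5086 -0.3401  0.2146] 0.002
    [ 0.5083 -0.341   0.2182] 0.027
long_tray ['top', 'side']
    [0.5129 0.3456 0.3479] 0.003
    [0.5128 0.3458 0.3466] 0.007
large_syringe ['top', 'side']
    [ 0.6664 -0.1291  4.6064] 0.134
    [ 0.6664 -0.1271  1.4825] 0.208
short_syringe ['top', 'side']
    [0.6708 0.1256 1.7059] 0.068
    [0.6706 0.1248 1.7297] 0.129
tape_roll ['top']
    [0.4443 0.0035 0.    ] 0.394
    [0.4443 0.0035 0.    ] 0.394
marker ['top', 'side']
    [ 7.7820e-01 -4.0000e-04  1.5513e+00] 0.055
    [ 0.7777  0.     -1.5661] 0.414
```

View pics/crop1.png

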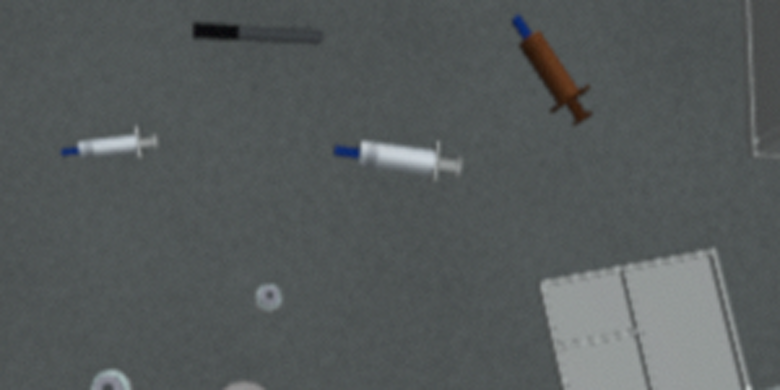

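The crop confirms the two white syringes, with caps to the left (+y). The brown one at crop (555,70) is ruled out. I'll pick the large syringe first.

```bash
cat > go.py <<'E'
import sys
from h import *
# usage: go.py x y z jawyaw ; prints shift/turn in the tool frame: turn first, then shift after the turn
def plan(P,yaw=None):
    o=arm.get_obs(); r=R.from_quat(o['tool_rot']).as_matrix(); p=o['position']
    j=np.arctan2(r[1,1],r[0,1])
    if yaw is None: yaw=j
    d=(yaw-j+np.pi/2)%np.pi-np.pi/2
    y=np.array([np.cos(j+d),np.sin(j+d),0]);x=np.array([0,0,-1.]);T=np.c_[x,y,np.cross(x,y)]
    rv=np.degrees(R.from_matrix(r.T@T).as_rotvec())
    print('t %.2f pos %s jaw %.3f width %.4f f %s q %s'%(o['clock'],np.round(p,4),j,o['gripper_width'],np.round(o['force'],1),np.round(o['joint_pos'],2)))
    print('turn deg',np.round(rv,1),'shift mm after turn',np.round(T.T@(np.array(P)-p)*1000,1),'before turn',np.round(r.T@(np.array(P)-p)*1000,1))
if __name__=='__main__':
    a=[float(v) for v in sys.argv[1:]]; plan(a[:3],a[3] if len(a)>3 else None)
E
cat > tray.py <<'E'
from h import *
def loc(t,x,y): return np.round(np.array(t[:2])+R.from_euler('z',t[2]).as_matrix()[:2,:2]@[x/1000,y/1000],4)
SQ=(.5085,-.3405,.216);LO=(.5128,.3457,.347)
if __name__=='__main__':
    print('syr',loc(SQ,0,-37),'bottle',loc(SQ,-28,40),'small',loc(SQ,42,40),'jaw',SQ[2]-np.pi/2)
    print('mid',loc(LO,57,0),'short',loc(LO,-33,0),'jaw',LO[2]+np.pi/2)
    c=arm.camera('top')
    for n,a,b,z in(('L',(361,153),(437,160),.011),('S',(78,147),(138,141),.0075)):
        A,B=[ray(c,(180+(u+.5)/2.6-.5,110+(v+.5)/2.6-.5),z) for u,v in(a,b)]
        print(n,(A+B)/2,np.linalg.norm(A-B),np.arctan2(*(A-B)[1::-1]))
E
python3 tray.py; python3 go.py .5 .35 .23 -.09;python3 go.py .6664 -.128 .23 -.09
```

```text
syr [ 0.5164 -0.3766] bottle [ 0.4726 -0.3074] small [ 0.541  -0.2924] jaw -1.3547963267948966
mid [0.5664 0.3651] short [0.4818 0.3345] jaw 1.9177963267948965
L [ 0.66915277 -0.12757738  0.011     ] 0.06667184387313033 1.5068518262872899
S [0.67357361 0.12648392 0.0075    ] 0.052423772601646 1.7038979014774525
t 1.15 pos [0.1487 0.6328 0.2313] jaw 1.340 width 0.0851 f [-0.8  0.2  0.1] q [-1.41  0.54 -0.    1.54  0.    1.07 -0.07]
turn deg [81.9  0.   0. ] shift mm after turn [  1.3 375.3 250. ] before turn [   1.3 -194.9  406.7]
t 1.15 pos [0.1487 0.6328 0.2313] jaw 1.340 width 0.0851 f [-0.8  0.2  0.1] q [-1.41  0.54 -0.    1.54  0.    1.07 -0.07]
turn deg [81.9  0.   0. ] shift mm after turn [  1.3 584.  711.1] before turn [   1.3 -622.2  678. ]
```

```bash
python3 -m crank '[[[0,0,0,0,10.2,0,0],[0,0,0,0,10.2,0,0],[0,0,0,0,10.2,0,0],[0,0,0,0,10.2,0,0],[0,0,0,0,10.2,0,0],[0,0,0,0,10.2,0,0],[0,0,0,0,10.2,0,0],[0,0,0,0,10.2,0,0],[0,0,0.047,0.031,0,0,0],[0,0,0.047,0.031,0,0,0],[0,0,0.047,0.031,0,0,0],[0,0,0.047,0.031,0,0,0],[0,0,0.047,0.031,0,0,0],[0,0,0.047,0.031,0,0,0],[0,0,0.047,0.031,0,0,0],[0,0,0.047,0.031,0,0,0]]]'; python3 go.py .668 -.128 .10 -.08
```

```text
clock: 3.15
position: [0.4943, 0.3365, 0.2307]
tool_rot: [0.53, 0.471, -0.528, 0.468]
force: [0.1, 0.6, -1.0]
gripper_width: 0.0856
t 3.15 pos [0.4943 0.3365 0.2307] jaw -0.119 width 0.0856 f [ 0.1  0.6 -1. ] q [-0.98  0.47  0.42  1.7  -0.23  1.01 -0.6 ]
turn deg [-2.2 -0.3  0.1] shift mm after turn [130.7 210.3 449.2] before turn [127.7 227.8 441.4]
```

Tracks well. On to hover above the large syringe.

```bash
python3 -m crank '[[[0,0,0,0,-2.2,0,0],[0,0.01,0.021,0.045,0,0,0],[0,0.01,0.021,0.045,0,0,0],[0,0.01,0.021,0.045,0,0,0],[0,0.01,0.021,0.045,0,0,0],[0,0.01,0.021,0.045,0,0,0],[0,0.01,0.021,0.045,0,0,0],[0,0.01,0.021,0.045,0,0,0],[0,0.01,0.021,0.045,0,0,0],[0,0.01,0.021,0.045,0,0,0],[0,0.01,0.021,0.045,0,0,0],[0,0,0,0,0,0,0]]]'; python3 go.py .668 -.128 .006 -.08
```

```text
clock: 4.65
position: [0.6771, -0.1466, 0.1259]
tool_rot: [0.524, 0.479, -0.517, 0.479]
force: [-0.6, 0.6, -1.1]
gripper_width: 0.0855
t 4.65 pos [ 0.6771 -0.1466  0.1259] jaw -0.083 width 0.0855 f [-0.6  0.6 -1.1] q [-0.11  0.75  0.41  1.51 -0.35  0.94  0.33]
turn deg [-0.2 -0.4 -0.3] shift mm after turn [119.9 -10.5 -17.8] before turn [120.  -11.3 -16.8]
```

```bash
python3 -m crank '[[[0,0.02,-0.011,-0.017,0,0,0],[0,0.03,0,0,0,0,0],[0,0.03,0,0,0,0,0],[0,0.025,0,0,0,0,0],[0,0,0,0,0,0,0]]]'; python3 go.py .668 -.128 .006 -.08
```

```text
clock: 5.28
position: [0.6692, -0.1226, 0.0191]
tool_rot: [0.524, 0.481, -0.515, 0.479]
force: [0.6, -0.6, -0.6]
gripper_width: 0.0853
t 5.28 pos [ 0.6692 -0.1226  0.0191] jaw -0.080 width 0.0853 f [ 0.6 -0.6 -0.6] q [-0.1   0.87  0.35  1.58 -0.41  0.76  0.34]
turn deg [ 0.  -0.7 -0.4] shift mm after turn [13.1 -0.8  5.5] before turn [13.1 -0.9  5.6]
```

```bash
python3 -m crank '[[[0,0.006,-0.001,0.005,0,-0.7,-0.4],[0,0.006,0,0,0,0,0],[0,0,0,0,0,0,0],[1,0,0,0,0,0,0],[1,0,0,0,0,0,0],[1,0,0,0,0,0,0],[1,0,0,0,0,0,0],[1,0,0,0,0,0,0],[1,0,0,0,0,0,0]]]'; python3 go.py .668 -.128 .006 -.08
```

```text
clock: 6.4
position: [0.6709, -0.1276, 0.0109]
tool_rot: [0.52, 0.478, -0.518, 0.482]
force: [-0.2, 0.2, -1.8]
gripper_width: 0.0201
t 6.40 pos [ 0.6709 -0.1276  0.0109] jaw -0.079 width 0.0201 f [-0.2  0.2 -1.8] q [-0.11  0.89  0.35  1.57 -0.4   0.75  0.34]
turn deg [ 0.1  0.1 -0.4] shift mm after turn [ 4.9 -2.8  0.7] before turn [ 4.9 -2.9  0.7]
```

Width 20.1 mm means I hold it a bit above its axis. I'll regrip 6 mm lower.

```bash
python3 -m crank '[[[0.4,0,0,0,0,0,0],[0.4,0,0,0,0,0,0],[0.4,0.004,0,0,0,0,0],[0.4,0.004,0,0,0,0,0],[0.4,0,0,0,0,0,0],[1,0,0,0,0,0,0],[1,0,0,0,0,0,0],[1,0,0,0,0,0,0],[1,0,0,0,0,0,0],[1,0,0,0,0,0,0]]]'; python3 go.py .668 -.128 .006 -.08
```

```text
clock: 7.65
position: [0.6708, -0.1276, 0.0022]
tool_rot: [0.52, 0.478, -0.518, 0.482]
force: [-0.6, 0.1, -0.9]
gripper_width: 0.0208
t 7.65 pos [ 0.6708 -0.1276  0.0022] jaw -0.079 width 0.0208 f [-0.6  0.1 -0.9] q [-0.1   0.9   0.35  1.57 -0.41  0.74  0.34]
turn deg [ 0.1  0.1 -0.3] shift mm after turn [-3.8 -2.7  0.6] before turn [-3.8 -2.7  0.6]
```

```bash
python3 -m crank '[[[1,-0.012,0,0,0,0,0],[1,-0.014,0,0,9.1,0,0],[1,-0.014,0,0,9.1,0,0],[1,-0.014,0,0,9.1,0,0],[1,-0.014,0,0,9.1,0,0],[1,-0.014,0,0,9.1,0,0],[1,-0.014,0,0,9.1,0,0],[1,0,0,0,9.1,0,0],[1,0,0,0,9.1,0,0],[1,0,0,0,0,0,0]]]'; python3 go.py .5164 -.3766 .03 -1.355
```

```text
clock: 8.9
position: [0.6724, -0.1266, 0.1098]
tool_rot: [0.709, 0.064, -0.699, 0.064]
force: [-0.3, 0.1, -0.6]
gripper_width: 0.0206
t 8.90 pos [ 0.6724 -0.1266  0.1098] jaw -1.389 width 0.0206 f [-0.3  0.1 -0.6] q [-0.33  0.85  0.73  1.57 -0.66  0.97 -0.78]
turn deg [-1.9 -0.8 -0.1] shift mm after turn [ 79.8 210.8 205.9] before turn [ 77.5 217.5 199.6]
```

```bash
python3 -m crank '[[[1,0,0,0,-1.9,-0.8,0],[1,0,0.034,0.033,0,0,0],[1,0,0.034,0.033,0,0,0],[1,0,0.034,0.033,0,0,0],[1,0,0.034,0.033,0,0,0],[1,0,0.034,0.033,0,0,0],[1,0,0.034,0.033,0,0,0],[1,0,0,0,0,0,0],[1,0,0,0,0,0,0]]]'; python3 go.py .5164 -.3766 .03 -1.355
```

```text
clock: 10.02
position: [0.5252, -0.3767, 0.1121]
tool_rot: [0.701, 0.09, -0.701, 0.09]
force: [0.8, 1.6, -0.6]
gripper_width: 0.0207
t 10.03 pos [ 0.5252 -0.3767  0.1121] jaw -1.316 width 0.0207 f [ 0.8  1.6 -0.6] q [ 0.09  0.78  0.71  1.66 -0.61  0.93 -0.28]
turn deg [ 2.2 -0.  -0. ] shift mm after turn [82.1 -2.   8.6] before turn [82.1 -2.4  8.5]
```

```bash
python3 -m crank '[[[1,0,-0.002,0.0085,2.2,0,0],[1,0.025,0,0,0,0,0],[1,0.025,0,0,0,0,0],[1,0.02,0,0,0,0,0],[1,0.01,0,0,0,0,0],[1,0,0,0,0,0,0]]]'; python3 go.py .5164 -.3766 .006 -1.355
```

```text
clock: 10.78
position: [0.5189, -0.3719, 0.03]
tool_rot: [0.703, 0.079, -0.702, 0.077]
force: [-0.7, 0.1, -0.0]
gripper_width: 0.0206
t 10.78 pos [ 0.5189 -0.3719  0.03  ] jaw -1.350 width 0.0206 f [-0.7  0.1 -0. ] q [ 0.13  0.88  0.63  1.7  -0.7   0.79 -0.25]
turn deg [ 0.3 -0.1  0.1] shift mm after turn [24.   4.1  3.4] before turn [23.9  4.1  3.5]
```

```bash
python3 -m crank '[[[1,0.008,0.004,0.003,0,0,0],[1,0.008,0,0,0,0,0],[1,0.007,0,0,0,0,0],[1,0,0,0,0,0,0],[1,0,0,0,0,0,0]]]'; python3 go.py .5164 -.3766 .006 -1.355
```

```text
clock: 11.4
position: [0.5176, -0.3779, 0.007]
tool_rot: [0.704, 0.078, -0.702, 0.078]
force: [0.3, 0.1, 0.4]
gripper_width: 0.0205
t 11.40 pos [ 0.5176 -0.3779  0.007 ] jaw -1.350 width 0.0205 f [0.3 0.1 0.4] q [ 0.15  0.92  0.61  1.7  -0.72  0.76 -0.23]
turn deg [ 0.3 -0.2 -0.1] shift mm after turn [ 1.  -1.5  0.9] before turn [ 1.  -1.5  0.9]
```

```bash
python3 -m crank '[[[0.6,0,0,0,0,0,0],[0.6,0,0,0,0,0,0],[0.6,0,0,0,0,0,0],[0.6,-0.01,0,0,0,0,0],[0.6,-0.02,0,0,0,0,0],[0.6,-0.04,0,0,0,0,0],[0,-0.05,0,0,0,0,0],[0,-0.02,0,0,0,0,0],[0,0,0,0,0,0,0]]]'; python3 go.py .4385 -.133 .02 -1.355
```

```text
clock: 12.52
position: [0.5177, -0.3789, 0.1575]
tool_rot: [0.705, 0.076, -0.7, 0.079]
force: [0.1, 0.7, -0.2]
gripper_width: 0.0849
t 12.53 pos [ 0.5177 -0.3789  0.1575] jaw -1.351 width 0.0849 f [ 0.1  0.7 -0.2] q [ 0.06  0.72  0.76  1.66 -0.58  0.99 -0.33]
turn deg [ 0.2 -0.4 -0.2] shift mm after turn [ 137.5 -257.1   24.7] before turn [ 136.3 -257.7   24.6]
```

```bash
cat > chk.py <<'E'
import sys
from h import *
from tray import SQ,LO
C={n:arm.camera(n) for n in('top','side')}
for k,x,y,w in [a.split(',') for a in sys.argv[1:]]:
    g=(float(x),float(y),.01);vs=[]
    for n,c in C.items():
        e=proj(c,[g])[0];L=[d for d in arm.cut_out(k,n) if np.hypot(d['point'][1]-e[0],d['point'][0]-e[1])<25]
        if L: vs.append((n,c,L[0]['mask']))
    T=SQ if w=='s' else LO
    ys=[T[2]] if 'syr' not in k else [T[2],T[2]+np.pi]
    for sel in [[v] for v in vs]:
        b=min((fit(k,[(c,m) for _,c,m in sel],[g[0],g[1],t]) for t in ys),key=lambda t:t[1])
        q=R.from_euler('z',-T[2]).as_matrix()[:2,:2]@(b[0][:2]-np.array(T[:2]))
        print(k,sel[0][0],np.round(b[0],4),round(b[1],3),'in tray mm',np.round(q*1000,1),'dyaw',round(b[0][2]-T[2],3))
E
python3 chk.py large_syringe,.5164,-.3766,s
```

```text
large_syringe top [ 0.5195 -0.3772  0.2003] 0.124 in tray mm [  2.9 -38.2] dyaw -0.016
large_syringe side [ 0.5142 -0.3808  3.3883] 0.028 in tray mm [ -3.  -40.6] dyaw 3.172
```

Syringe lies at about (0,-39) mm in the channel. Next the bottle.

```bash
python3 -m crank '[[[0,0,-0.036,0.0035,0,0,0],[0,0,-0.036,0.0035,0,0,0],[0,0,-0.036,0.0035,0,0,0],[0,0,-0.036,0.0035,0,0,0],[0,0,-0.036,0.0035,0,0,0],[0,0,-0.036,0.0035,0,0,0],[0,0,-0.036,0.0035,0,0,0],[0,0,0,0,0,0,0],[0,0,0,0,0,0,0]]]'; python3 go.py .4385 -.133 .02 -1.355
```

```text
clock: 13.85
position: [0.4279, -0.1277, 0.1441]
tool_rot: [-0.697, -0.079, 0.709, -0.077]
force: [0.2, -0.6, -0.2]
gripper_width: 0.0855
t 13.85 pos [ 0.4279 -0.1277  0.1441] jaw -1.350 width 0.0855 f [ 0.2 -0.6 -0.2] q [-0.5   0.46  0.86  2.15 -0.5   0.76 -0.66]
turn deg [0.3 1.  0.3] shift mm after turn [124.1   7.5  -9.2] before turn [123.8   8.2 -11.3]
```

```bash
python3 -m crank '[[[0,0,0.008,-0.01,0.3,1,0.3],[0,0,0,0,0,0,0],[0,0.025,0,0,0,0,0],[0,0.025,0,0,0,0,0],[0,0,0,0,0,0,0]]]'; python3 go.py .4385 -.133 .02 -1.355
```

```text
clock: 14.48
position: [0.4419, -0.1383, 0.0928]
tool_rot: [0.704, 0.073, -0.702, 0.075]
force: [0.0, 0.1, 0.1]
gripper_width: 0.0854
t 14.47 pos [ 0.4419 -0.1383  0.0928] jaw -1.361 width 0.0854 f [0.  0.1 0.1] q [-0.38  0.56  0.74  2.15 -0.63  0.65 -0.55]
turn deg [-0.4 -0.2 -0.2] shift mm after turn [72.8 -5.9  2.2] before turn [72.8 -6.1  2.5]
```

```bash
python3 -m crank '[[[0,0.005,-0.006,0.003,0,0,0],[0,0.022,0,0,0,0,0],[0,0.022,0,0,0,0,0],[0,0.015,0,0,0,0,0],[0,0,0,0,0,0,0]]]'; python3 go.py .4385 -.133 .02 -1.355
```

```text
clock: 15.1
position: [0.4401, -0.1332, 0.0301]
tool_rot: [0.706, 0.072, -0.7, 0.075]
force: [0.2, -0.1, 0.2]
gripper_width: 0.0858
t 15.10 pos [ 0.4401 -0.1332  0.0301] jaw -1.362 width 0.0858 f [ 0.2 -0.1  0.2] q [-0.27  0.66  0.59  2.18 -0.77  0.51 -0.45]
turn deg [-0.4 -0.5 -0.3] shift mm after turn [10.1 -0.5  1.5] before turn [10.1 -0.6  1.6]
```

```bash
python3 -m crank '[[[0,0.009,0,0.001,0,-0.5,-0.3],[0,0,0,0,0,0,0],[1,0,0,0,0,0,0],[1,0,0,0,0,0,0],[1,0,0,0,0,0,0],[1,0,0,0,0,0,0],[1,0,0,0,0,0,0]]]'; python3 go.py .4385 -.133 .02 -1.355
```

```text
clock: 15.98
position: [0.4406, -0.1335, 0.0231]
tool_rot: [0.704, 0.074, -0.702, 0.074]
force: [-0.4, 0.5, -1.7]
gripper_width: 0.0423
t 15.97 pos [ 0.4406 -0.1335  0.0231] jaw -1.362 width 0.0423 f [-0.4  0.5 -1.7] q [-0.26  0.68  0.57  2.17 -0.78  0.51 -0.44]
turn deg [-0.4 -0.1 -0. ] shift mm after turn [ 3.1 -0.9  1.9] before turn [ 3.1 -0.9  1.9]
```

```bash
python3 -m crank '[[[1,-0.01,0,0,0,0,0],[1,-0.02,0,0,0,0,0],[1,-0.02,0,0,0,0,0],[1,-0.02,0,0,0,0,0],[1,0,0,0,0,0,0]]]'; python3 go.py .4726 -.3074 .027 -1.355
```

```text
clock: 16.6
position: [0.4399, -0.1336, 0.0966]
tool_rot: [0.704, 0.074, -0.703, 0.073]
force: [-0.4, 0.3, -1.2]
gripper_width: 0.0423
t 16.60 pos [ 0.4399 -0.1336  0.0966] jaw -1.362 width 0.0423 f [-0.4  0.3 -1.2] q [-0.39  0.55  0.75  2.16 -0.63  0.66 -0.56]
turn deg [-0.4 -0.1  0. ] shift mm after turn [ 69.6 176.8   5.3] before turn [ 69.5 176.8   4.1]
```

```bash
python3 -m crank '[[[1,0,0.028,0.001,-0.4,0,0],[1,0,0.028,0.001,0,0,0],[1,0,0.028,0.001,0,0,0],[1,0,0.028,0.001,0,0,0],[1,0,0.028,0.001,0,0,0],[1,0,0.028,0,0,0,0],[1,0,0,0,0,0,0],[1,0,0,0,0,0,0]]]'; python3 go.py .4726 -.3074 .027 -1.355
```

```text
clock: 17.6
position: [0.469, -0.2997, 0.0904]
tool_rot: [-0.701, -0.08, 0.704, -0.075]
force: [-0.0, 1.0, -1.9]
gripper_width: 0.0424
t 17.60 pos [ 0.469  -0.2997  0.0904] jaw -1.352 width 0.0424 f [-0.   1.  -1.9] q [-0.02  0.69  0.7   1.91 -0.63  0.78 -0.31]
turn deg [0.2 0.2 0.4] shift mm after turn [63.4  8.3 -1.9] before turn [63.3  8.8 -2.1]
```

```bash
python3 -m crank '[[[1,0,0.008,-0.002,0,0,0.4],[1,0.018,0,0,0,0,0],[1,0.018,0,0,0,0,0],[1,0.012,0,0,0,0,0],[1,0,0,0,0,0,0]]]'; python3 go.py .4726 -.3074 .027 -1.355
```

```text
clock: 18.23
position: [0.472, -0.3039, 0.0372]
tool_rot: [-0.701, -0.079, 0.705, -0.077]
force: [-1.1, 0.9, -1.0]
gripper_width: 0.0427
t 18.23 pos [ 0.472  -0.3039  0.0372] jaw -1.349 width 0.0427 f [-1.1  0.9 -1. ] q [ 0.03  0.78  0.63  1.91 -0.7   0.7  -0.26]
turn deg [0.4 0.3 0.2] shift mm after turn [10.2  3.6  0.2] before turn [10.2  3.6  0.2]
```

```bash
python3 -m crank '[[[1,0.004,0.003,0,0.4,0.3,0.2],[1,0.004,0,0,0,0,0],[1,0.002,0,0,0,0,0],[1,0,0,0,0,0,0],[1,0,0,0,0,0,0]]]'; python3 go.py .4726 -.3074 .027 -1.355
```

```text
clock: 18.85
position: [0.4733, -0.3077, 0.0275]
tool_rot: [0.704, 0.075, -0.702, 0.076]
force: [-0.6, 0.1, -2.6]
gripper_width: 0.0421
t 18.85 pos [ 0.4733 -0.3077  0.0275] jaw -1.357 width 0.0421 f [-0.6  0.1 -2.6] q [ 0.05  0.79  0.61  1.91 -0.72  0.67 -0.25]
turn deg [-0.1 -0.1 -0.1] shift mm after turn [ 0.5 -0.5  0.7] before turn [ 0.5 -0.5  0.7]
```

```bash
python3 -m crank '[[[1,0.001,0,0,0,0,0],[1,0,0,0,0,0,0],[0.35,0,0,0,0,0,0],[0.35,0,0,0,0,0,0],[0.3,0,0,0,0,0,0],[0.3,-0.01,0,0,0,0,0],[0.3,-0.02,0,0,0,0,0],[0,-0.03,0,0,0,0,0],[0,-0.03,0,0,0,0,0],[0,-0.02,0,0,0,0,0],[0,0,0,0,0,0,0]]]'; python3 go.py .5395 -.0156 .012 -1.355;python3 chk.py bottle,.4726,-.3074,s
```

```text
clock: 20.23
position: [0.4741, -0.3091, 0.1466]
tool_rot: [0.705, 0.074, -0.701, 0.077]
force: [0.3, -0.4, 0.1]
gripper_width: 0.0854
t 20.23 pos [ 0.4741 -0.3091  0.1466] jaw -1.358 width 0.0854 f [ 0.3 -0.4  0.1] q [-0.06  0.62  0.78  1.87 -0.56  0.87 -0.36]
turn deg [-0.2 -0.3 -0.3] shift mm after turn [ 134.6 -272.7 -126.7] before turn [ 134.  -273.7 -125. ]
bottle side [ 0.4711 -0.3142  0.216 ] 0.004 in tray mm [-30.9  33.7] dyaw 0.0
```

```bash
python3 - <<'E'
from h import *
c=arm.camera('top')
print(ray(c,(282.9,224.1),.042),ray(c,(282.9,224.1),.025))
E
python3 chk.py small_vial,.5395,-.0156,s
python3 -m crank '[[[0,0,-0.038,-0.018,0,0,0],[0,0,-0.038,-0.018,0,0,0],[0,0,-0.038,-0.018,0,0,0],[0,0,-0.038,-0.018,0,0,0],[0,0,-0.038,-0.018,0,0,0],[0,0,-0.038,-0.018,0,0,0],[0,0,-0.03,-0.012,0,0,0],[0,0,0,0,0,0,0],[0,0,0,0,0,0,0]]]'; python3 go.py .5395 -.0156 .012 -1.355
```

```text
[ 0.53866511 -0.01508556  0.042     ] [ 0.54064561 -0.01573331  0.025     ]
small_vial top [ 0.5402 -0.0153  0.216 ] 0.033 in tray mm [100.6 310.8] dyaw 0.0
small_vial side [ 0.5402 -0.0144  0.216 ] 0.043 in tray mm [100.9 311.7] dyaw 0.0
clock: 21.8
position: [0.5373, -0.0241, 0.1409]
tool_rot: [-0.703, -0.073, 0.703, -0.076]
force: [0.5, -0.4, -0.4]
gripper_width: 0.0857
t 21.80 pos [ 0.5373 -0.0241  0.1409] jaw -1.361 width 0.0857 f [ 0.5 -0.4 -0.4] q [-0.64  0.6   0.8   1.94 -0.57  0.84 -0.88]
turn deg [-0.3  0.1 -0.3] shift mm after turn [128.9  -7.9  -4. ] before turn [128.9  -8.5  -4.1]
```

```bash
python3 -m crank '[[[0.3,0,-0.008,-0.004,0,0,0],[0.3,0.02,0,0,0,0,0],[0.3,0.025,0,0,0,0,0],[0.3,0.025,0,0,0,0,0],[0.3,0.01,0,0,0,0,0],[0.3,0,0,0,0,0,0]]]'; python3 go.py .540 -.015 .012 -1.355
```

```text
clock: 22.55
position: [0.538, -0.0196, 0.0553]
tool_rot: [-0.702, -0.07, 0.704, -0.074]
force: [-0.1, -0.4, 0.2]
gripper_width: 0.06
t 22.55 pos [ 0.538  -0.0196  0.0553] jaw -1.367 width 0.0600 f [-0.1 -0.4  0.2] q [-0.55  0.73  0.68  1.97 -0.7   0.69 -0.8 ]
turn deg [-0.7  0.2 -0.3] shift mm after turn [43.3 -4.  -3. ] before turn [43.3 -4.3 -3.1]
```

```bash
python3 -m crank '[[[0.3,0.008,-0.004,-0.003,-0.7,0,0],[0.3,0.015,0,0,0,0,0],[0.3,0.015,0,0,0,0,0],[0.3,0.005,0,0,0,0,0],[0.3,0,0,0,0,0,0]]]'; python3 go.py .540 -.015 .012 -1.355
```

```text
clock: 23.18
position: [0.5412, -0.015, 0.0102]
tool_rot: [-0.703, -0.074, 0.703, -0.078]
force: [0.4, 0.2, -0.1]
gripper_width: 0.0596
t 23.18 pos [ 0.5412 -0.015   0.0102] jaw -1.354 width 0.0596 f [ 0.4  0.2 -0.1] q [-0.51  0.8   0.6   1.97 -0.76  0.62 -0.75]
turn deg [ 0.   0.1 -0.3] shift mm after turn [-1.8 -0.3  1.1] before turn [-1.8 -0.3  1.1]
```

```bash
python3 -m crank '[[[1,0,0,0,0,0,0],[1,0,0,0,0,0,0],[1,0,0,0,0,0,0],[1,0,0,0,0,0,0],[1,0,0,0,0,0,0],[1,-0.01,0,0,0,0,0],[1,-0.02,0,0,0,0,0],[1,-0.03,0,0,0,0,0],[1,-0.03,0,0,0,0,0],[1,0,0,0,0,0,0]]]'; python3 go.py .541 -.2924 .0142 -1.355
```

```text
clock: 24.42
position: [0.5425, -0.015, 0.1084]
tool_rot: [0.704, 0.074, -0.702, 0.078]
force: [0.5, 0.8, -0.7]
gripper_width: 0.0197
t 24.43 pos [ 0.5425 -0.015   0.1084] jaw -1.356 width 0.0197 f [ 0.5  0.8 -0.7] q [-0.62  0.65  0.76  1.95 -0.62  0.78 -0.86]
turn deg [-0.  -0.2 -0.4] shift mm after turn [ 94.2 270.6  60.9] before turn [ 95.7 270.1  61. ]
```

```bash
python3 -m crank '[[[1,0,0.036,0.008,0,0,0],[1,0,0.036,0.008,0,0,0],[1,0,0.036,0.008,0,0,0],[1,0,0.036,0.008,0,0,0],[1,0,0.036,0.008,0,0,0],[1,0,0.036,0.008,0,0,0],[1,0,0.036,0.008,0,0,0],[1,0,0,0,0,0,0],[1,0,0,0,0,0,0]]]'; python3 go.py .541 -.2924 .0142 -1.355
```

```text
clock: 25.55
position: [0.5403, -0.2776, 0.1094]
tool_rot: [0.703, 0.076, -0.703, 0.078]
force: [0.4, 0.4, -0.8]
gripper_width: 0.0195
t 25.55 pos [ 0.5403 -0.2776  0.1094] jaw -1.352 width 0.0195 f [ 0.4  0.4 -0.8] q [-0.1   0.73  0.72  1.78 -0.61  0.87 -0.44]
turn deg [ 0.2 -0.  -0.1] shift mm after turn [95.2 14.6  2.4] before turn [95.3 14.4  2.6]
```

```bash
python3 -m crank '[[[1,0,0.014,0.002,0,0,0],[1,0.02,0,0,0,0,0],[1,0.025,0,0,0,0,0],[1,0.02,0,0,0,0,0],[1,0.005,0,0,0,0,0],[1,0,0,0,0,0,0]]]'; python3 go.py .541 -.2924 .0142 -1.355
```

```text
clock: 26.3
position: [0.5417, -0.2882, 0.0334]
tool_rot: [-0.702, -0.079, 0.703, -0.078]
force: [-0.3, -0.0, 0.2]
gripper_width: 0.0198
t 26.30 pos [ 0.5417 -0.2882  0.0334] jaw -1.347 width 0.0198 f [-0.3 -0.   0.2] q [-0.02  0.85  0.63  1.77 -0.7   0.76 -0.37]
turn deg [0.4 0.  0.1] shift mm after turn [19.2  3.9  1.5] before turn [19.2  4.   1.6]
```

```bash
python3 -m crank '[[[1,0.006,0.004,0.001,0.4,0,0],[1,0.006,0,0,0,0,0],[1,0.005,0,0,0,0,0],[1,0.001,0,0,0,0,0],[1,0,0,0,0,0,0]]]'; python3 go.py .541 -.2924 .0142 -1.355
```

```text
clock: 26.92
position: [0.5427, -0.2933, 0.0157]
tool_rot: [0.704, 0.076, -0.702, 0.076]
force: [0.3, 0.1, -0.8]
gripper_width: 0.0194
t 26.93 pos [ 0.5427 -0.2933  0.0157] jaw -1.355 width 0.0194 f [ 0.3  0.1 -0.8] q [ 0.    0.87  0.61  1.77 -0.72  0.74 -0.36]
turn deg [ 0.  -0.1 -0. ] shift mm after turn [ 1.5 -1.2  1.4] before turn [ 1.5 -1.2  1.4]
```

```bash
python3 -m crank '[[[1,0.001,0,0,0,0,0],[1,0.001,0,0,0,0,0],[0.6,0,0,0,0,0,0],[0.6,0,0,0,0,0,0],[0.6,0,0,0,0,0,0],[0.6,-0.01,0,0,0,0,0],[0.6,-0.02,0,0,0,0,0],[0.6,-0.03,0,0,0,0,0],[0,-0.04,0,0,0,0,0],[0,-0.03,0,0,0,0,0],[0,0,0,0,0,0,0]]]'; python3 go.py .459 .112 .017 1.37; python3 chk.py small_vial,.541,-.2924,s bottle,.4726,-.3074,s large_syringe,.5164,-.3766,s middle_vial,.459,.112,l
python3 - <<'E'
from h import *
a=[arm.camera(n)['img'] for n in('top','side')]
i=cv2.resize(a[0][140:300,370:490],None,fx=3.2,fy=3.2,interpolation=3);j=cv2.resize(a[1][120:220,260:360],None,fx=4,fy=4,interpolation=3)
o=np.zeros((512,784,3),np.uint8);o[:512,:384]=i;o[:400,384:]=j;cv2.imwrite('pics/k1.png',o[:,:,::-1])
E
```

```text
clock: 28.3
position: [0.5434, -0.2947, 0.1548]
tool_rot: [0.705, 0.075, -0.701, 0.077]
force: [-0.4, -1.2, 0.6]
gripper_width: 0.0849
t 28.30 pos [ 0.5434 -0.2947  0.1548] jaw -1.356 width 0.0849 f [-0.4 -1.2  0.6] q [-0.1   0.69  0.76  1.73 -0.57  0.95 -0.46]
turn deg [23.8 -0.4 -0.1] shift mm after turn [ 137.8 -381.7  163.8] before turn [ 136.3 -415.8   -3.3]
small_vial side [ 0.541  -0.2973  0.216 ] 0.028 in tray mm [41.  35.2] dyaw 0.0
bottle top [ 0.472  -0.3087  0.216 ] 0.001 in tray mm [-28.8  38.9] dyaw 0.0
bottle side [ 0.4714 -0.3139  0.216 ] 0.003 in tray mm [-30.5  33.9] dyaw 0.0
large_syringe top [ 0.5129 -0.3792  3.3886] 0.29 in tray mm [ -4.  -38.7] dyaw 3.173
large_syringe side [ 0.5421 -0.3236  4.7563] 0.187 in tray mm [36.4  9.3] dyaw 4.54
middle_vial top [0.4585 0.1127 0.347 ] 0.003 in tray mm [-130.3 -200.7] dyaw 0.0
middle_vial side [0.4587 0.1117 0.347 ] 0.002 in tray mm [-130.5 -201.7] dyaw 0.0
```

View pics/k1.png

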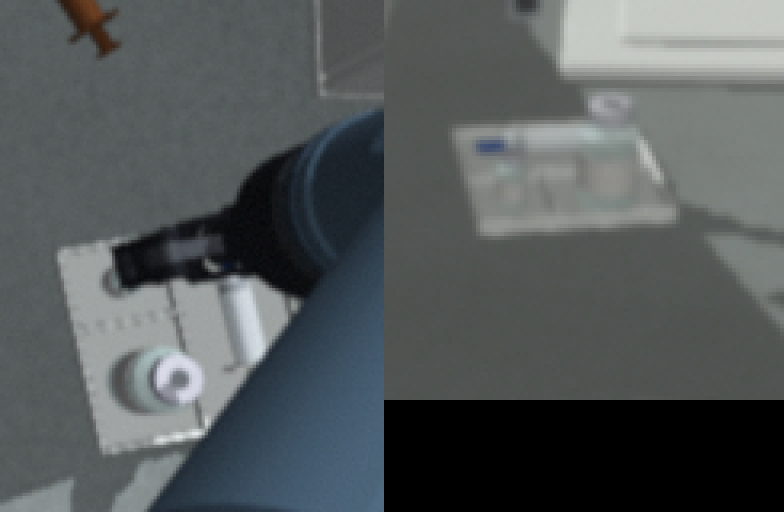

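The crops show the square kit complete: small vial upright at crop (118,280), bottle upright at (178,380) and syringe flat in its channel at (240,320). The last side-view syringe fit was a bad mask. Now the middle vial.

```bash
python3 -m crank '[[[0,0,0,0,-7.6,0,0],[0,0,0,0,0,0,0]]]'; python3 go.py .4587 .1122 .018 -1.224
```

```text
clock: 29.15
position: [0.5416, -0.2935, 0.1505]
tool_rot: [0.696, 0.123, -0.696, 0.123]
force: [0.8, 0.1, 0.4]
gripper_width: 0.0857
t 29.15 pos [ 0.5416 -0.2935  0.1505] jaw -1.221 width 0.0857 f [0.8 0.1 0.4] q [-0.07  0.68  0.73  1.73 -0.55  0.94 -0.35]
turn deg [ 0.1 -0.  -0. ] shift mm after turn [ 132.5 -409.7  -59.9] before turn [ 132.4 -409.6  -60.9]
```

```bash
python3 -m crank '[[[0,0,-0.04,-0.006,0,0,0],[0,0,-0.04,-0.006,0,0,0],[0,0,-0.04,-0.006,0,0,0],[0,0,-0.04,-0.006,0,0,0],[0,0,-0.04,-0.006,0,0,0],[0,0,-0.04,-0.006,0,0,0],[0,0,-0.04,-0.006,0,0,0],[0,0,-0.04,-0.006,0,0,0],[0,0,-0.04,-0.006,0,0,0],[0,0,-0.03,-0.004,0,0,0],[0,0,0,0,0,0,0],[0,0,0,0,0,0,0]]]'; python3 go.py .4587 .1122 .018 -1.224
```

```text
clock: 30.65
position: [0.4671, 0.1046, 0.1504]
tool_rot: [0.7, 0.11, -0.697, 0.111]
force: [0.3, -0.3, 0.7]
gripper_width: 0.0854
t 30.65 pos [0.4671 0.1046 0.1504] jaw -1.258 width 0.0854 f [ 0.3 -0.3  0.7] q [-0.96  0.48  0.82  2.09 -0.5   0.78 -1.09]
turn deg [-2.  -0.2 -0.1] shift mm after turn [132.4 -10.    5.3] before turn [132.4 -10.1   6.1]
```

```bash
python3 -m crank '[[[0,0,-0.01,0.006,-2,0,0],[0,0.025,0,0,0,0,0],[0.15,0.025,0,0,0,0,0],[0.15,0.01,0,0,0,0,0],[0.15,0,0,0,0,0,0]]]'; python3 go.py .4587 .1122 .018 -1.224
```

```text
clock: 31.28
position: [0.458, 0.11, 0.0898]
tool_rot: [0.698, 0.121, -0.695, 0.122]
force: [-0.6, 0.4, 0.3]
gripper_width: 0.0723
t 31.27 pos [0.458  0.11   0.0898] jaw -1.226 width 0.0723 f [-0.6  0.4  0.3] q [-0.88  0.57  0.7   2.13 -0.61  0.64 -0.98]
turn deg [-0.1 -0.3 -0.1] shift mm after turn [71.8 -1.9 -1.4] before turn [71.8 -2.  -1.1]
```

```bash
python3 -m crank '[[[0.15,0.015,-0.002,-0.001,0,-0.3,0],[0.15,0.02,0,0,0,0,0],[0.15,0.02,0,0,0,0,0],[0.15,0.01,0,0,0,0,0],[0.15,0,0,0,0,0,0]]]'; python3 go.py .4587 .1122 .018 -1.224
```

```text
clock: 31.9
position: [0.4605, 0.1135, 0.0233]
tool_rot: [0.698, 0.121, -0.695, 0.122]
force: [0.8, -0.8, -0.3]
gripper_width: 0.0726
t 31.90 pos [0.4605 0.1135 0.0233] jaw -1.225 width 0.0726 f [ 0.8 -0.8 -0.3] q [-0.78  0.68  0.56  2.14 -0.74  0.52 -0.88]
turn deg [-0.1 -0.2 -0.1] shift mm after turn [5.3 0.6 2.1] before turn [5.2 0.6 2.1]
```

```bash
python3 -m crank '[[[0.15,0.007,0,0.002,0,0,0],[0.15,0,0,0,0,0,0],[1,0,0,0,0,0,0],[1,0,0,0,0,0,0],[1,0,0,0,0,0,0],[1,0,0,0,0,0,0],[1,0,0,0,0,0,0]]]'; python3 go.py .5664 .3651 .02 -1.224;  python3 -m crank '[[[1,-0.01,0,0,0,0,0],[1,-0.02,0,0,0,0,0],[1,-0.03,0,0,0,0,0],[1,-0.03,0,0,0,0,0],[1,0,0,0,0,0,0]]]'; python3 go.py .5664 .3651 .02 -1.224
```

```text
clock: 32.78
position: [0.4597, 0.1132, 0.0176]
tool_rot: [0.699, 0.122, -0.694, 0.122]
force: [0.5, 0.9, -0.6]
gripper_width: 0.0298
t 32.77 pos [0.4597 0.1132 0.0176] jaw -1.225 width 0.0298 f [ 0.5  0.9 -0.6] q [-0.76  0.69  0.54  2.14 -0.75  0.5  -0.87]
turn deg [-0.1 -0.3 -0.1] shift mm after turn [  -2.4 -200.6 -185.9] before turn [  -1.5 -200.9 -185.7]
clock: 33.4
position: [0.4591, 0.1129, 0.1119]
tool_rot: [0.699, 0.121, -0.695, 0.121]
force: [-0.9, -0.4, -1.1]
gripper_width: 0.0299
t 33.40 pos [0.4591 0.1129 0.1119] jaw -1.226 width 0.0299 f [-0.9 -0.4 -1.1] q [-0.93  0.53  0.75  2.12 -0.57  0.69 -1.02]
turn deg [-0.1 -0.3 -0. ] shift mm after turn [  91.9 -200.7 -186.6] before turn [  92.8 -201.2 -185.6]
```

Held (29.8 mm). Set-down TCP height about 0.0216.

```bash
python3 -m crank '[[[1,0,-0.032,-0.03,0,0,0],[1,0,-0.032,-0.03,0,0,0],[1,0,-0.032,-0.03,0,0,0],[1,0,-0.032,-0.03,0,0,0],[1,0,-0.032,-0.03,0,0,0],[1,0,-0.032,-0.03,0,0,0],[1,0,0,0,0,0,0],[1,0,0,0,0,0,0]]]'; python3 go.py .5664 .3651 .0216 -1.224
```

```text
clock: 34.4
position: [0.5627, 0.3598, 0.1068]
tool_rot: [-0.696, -0.12, 0.698, -0.121]
force: [0.4, -0.5, -0.7]
gripper_width: 0.03
t 34.40 pos [0.5627 0.3598 0.1068] jaw -1.229 width 0.0300 f [ 0.4 -0.5 -0.7] q [-1.08  0.83  0.71  1.6  -0.62  0.96 -1.39]
turn deg [-0.3  0.1 -0. ] shift mm after turn [85.2 -3.7 -5.2] before turn [85.2 -3.8 -5.4]
```

```bash
python3 -m crank '[[[1,0,-0.004,-0.005,0,0,0],[1,0.02,0,0,0,0,0],[1,0.02,0,0,0,0,0],[1,0.02,0,0,0,0,0],[1,0.005,0,0,0,0,0],[1,0,0,0,0,0,0]]]'; python3 go.py .5664 .3651 .0216 -1.224
```

```text
clock: 35.15
position: [0.5644, 0.3617, 0.0351]
tool_rot: [-0.695, -0.118, 0.699, -0.12]
force: [-0.7, -0.8, 0.0]
gripper_width: 0.0297
t 35.15 pos [0.5644 0.3617 0.0351] jaw -1.233 width 0.0297 f [-0.7 -0.8  0. ] q [-1.05  0.92  0.65  1.6  -0.68  0.86 -1.36]
turn deg [-0.5  0.4 -0.1] shift mm after turn [13.5 -2.5 -3.1] before turn [13.5 -2.6 -3.2]
```

```bash
python3 -m crank '[[[1,0.005,-0.003,-0.003,0,0.4,0],[1,0.005,0,0,0,0,0],[1,0.003,0,0,0,0,0],[1,0,0,0,0,0,0],[1,0,0,0,0,0,0]]]'; python3 go.py .5664 .3651 .0216 -1.224
```

```text
clock: 35.78
position: [0.5674, 0.3665, 0.0229]
tool_rot: [0.698, 0.119, -0.696, 0.119]
force: [0.4, -0.8, -0.6]
gripper_width: 0.0301
t 35.77 pos [0.5674 0.3665 0.0229] jaw -1.232 width 0.0301 f [ 0.4 -0.8 -0.6] q [-1.04  0.94  0.64  1.6  -0.7   0.84 -1.36]
turn deg [-0.5 -0.2 -0.1] shift mm after turn [1.3 1.  1.4] before turn [1.3 1.  1.4]
```

```bash
python3 -m crank '[[[1,0.001,0,0,0,0,0],[1,0.001,0,0,0,0,0],[0.45,0,0,0,0,0,0],[0.45,0,0,0,0,0,0],[0.45,0,0,0,0,0,0],[0.45,-0.01,0,0,0,0,0],[0.45,-0.02,0,0,0,0,0],[0.45,-0.03,0,0,0,0,0],[0.45,-0.03,0,0,0,0,0],[0.45,-0.03,0,0,0,0,0],[0.3,0,0,0,-10,0,0],[0.3,0,0,0,-10,0,0],[0.3,0,0,0,-10,0,0],[0.3,0,0,0,-10,0,0],[0.3,0,0,0,-10,0,0],[0.3,0,0,0,-10,0,0],[0.3,0,0,0,-10,0,0],[0.3,0,0,0,-8,0,0],[0.3,0,0,0,0,0,0]]]'; python3 go.py .672 .126 .005 .14; python3 chk.py middle_vial,.5664,.3651,l short_syringe,.672,.126,l
```

```text
clock: 38.15
position: [0.5736, 0.365, 0.1677]
tool_rot: [0.464, 0.536, -0.449, 0.544]
force: [-0.3, -0.1, 0.3]
gripper_width: 0.0597
t 38.15 pos [0.5736 0.365  0.1677] jaw 0.167 width 0.0597 f [-0.3 -0.1  0.3] q [-0.91  0.67  0.41  1.54 -0.3   0.97 -0.24]
turn deg [ 1.6 -0.2 -1.3] shift mm after turn [162.7  64.1 250.3] before turn [163.   53.5 252.6]
middle_vial top [0.5669 0.367  0.347 ] 0.012 in tray mm [58.1  1.6] dyaw 0.0
middle_vial side [0.5671 0.3641 0.347 ] 0.003 in tray mm [57.4 -1.1] dyaw 0.0
short_syringe top [0.6709 0.125  1.6865] 0.044 in tray mm [  73.6 -261.3] dyaw 1.34
```

Middle vial is at (58,0) mm in its well. Now the short syringe.

```bash
python3 -m crank '[[[0.3,0,0,0,1.8,0,-1.2],[0.3,0.008,0.01,0.04,0,0,0],[0.3,0.01,0.01,0.04,0,0,0],[0.3,0.01,0.01,0.04,0,0,0],[0.3,0.01,0.01,0.04,0,0,0],[0.3,0.01,0.01,0.04,0,0,0],[0.3,0.01,0.01,0.04,0,0,0],[0.3,0,0,0,0,0,0],[0.3,0,0,0,0,0,0]]]'; python3 go.py .672 .1255 .002 .13
```

```text
clock: 39.58
position: [0.6668, 0.1305, 0.1038]
tool_rot: [0.468, 0.533, -0.469, 0.527]
force: [-0.8, 1.1, -0.3]
gripper_width: 0.0597
t 39.58 pos [0.6668 0.1305 0.1038] jaw 0.124 width 0.0597 f [-0.8  1.1 -0.3] q [-0.51  0.76  0.39  1.55 -0.35  0.9   0.13]
turn deg [-0.4 -0.2  0.3] shift mm after turn [101.8   4.5   5.7] before turn [101.8   5.1   6.1]
```

```bash
python3 -m crank '[[[0.3,0,0.005,0.006,0,0,0],[0.3,0.025,0,0,0,0,0],[0.3,0.025,0,0,0,0,0],[0.3,0.02,0,0,0,0,0],[0.3,0.01,0,0,0,0,0],[0.3,0,0,0,0,0,0]]]'; python3 go.py .672 .1255 .002 .13
```

```text
clock: 40.33
position: [0.6742, 0.1313, 0.0231]
tool_rot: [0.468, 0.534, -0.466, 0.529]
force: [-0.1, 0.0, -0.1]
gripper_width: 0.0599
t 40.33 pos [0.6742 0.1313 0.0231] jaw 0.129 width 0.0599 f [-0.1  0.  -0.1] q [-0.48  0.88  0.35  1.55 -0.39  0.79  0.16]
turn deg [-0.  -0.4  0.1] shift mm after turn [21.1 -2.9  5.5] before turn [21.1 -2.8  5.7]
```

```bash
python3 -m crank '[[[0.3,0.008,-0.003,0.005,0,0,0],[0.3,0.006,0,0,0,0,0],[0.3,0.004,0,0,0,0,0],[0.3,0,0,0,0,0,0]]]'; python3 go.py .672 .1255 .002 .13
```

```text
clock: 40.83
position: [0.673, 0.1256, 0.0058]
tool_rot: [0.468, 0.533, -0.465, 0.529]
force: [-0.3, -0.4, 0.2]
gripper_width: 0.0598
t 40.83 pos [0.673  0.1256 0.0058] jaw 0.129 width 0.0598 f [-0.3 -0.4  0.2] q [-0.46  0.9   0.34  1.56 -0.4   0.75  0.18]
turn deg [-0.1 -0.4 -0. ] shift mm after turn [ 3.8 -1.  -0. ] before turn [ 3.8 -1.   0. ]
```

Next: close, lift while turning toward jaw 1.918 (≡ −1.224, about +77°).

```bash
python3 -m crank '[[[0.3,0.003,-0.001,0,0,0,0],[0.3,0,0,0,0,0,0],[1,0,0,0,0,0,0],[1,0,0,0,0,0,0],[1,0,0,0,0,0,0],[1,0,0,0,0,0,0],[1,0,0,0,0,0,0],[1,0,0,0,0,0,0]]]'; python3 go.py .672 .1255 .002 .13; python3 -m crank '[[[1,-0.01,0,0,0,0,0],[1,-0.015,0,0,9.5,0,0],[1,-0.015,0,0,9.5,0,0],[1,-0.015,0,0,9.5,0,0],[1,-0.015,0,0,9.5,0,0],[1,-0.015,0,0,9.5,0,0],[1,-0.01,0,0,9.5,0,0],[1,0,0,0,9.5,0,0],[1,0,0,0,9.5,0,0],[1,0,0,0,0,0,0]]]'; python3 go.py .4818 .3345 .006 -1.224
```

```text
clock: 41.82
position: [0.6726, 0.1258, 0.0035]
tool_rot: [0.469, 0.533, -0.464, 0.53]
force: [0.2, 0.1, -1.1]
gripper_width: 0.0132
t 41.83 pos [0.6726 0.1258 0.0035] jaw 0.129 width 0.0132 f [ 0.2  0.1 -1.1] q [-0.46  0.9   0.33  1.56 -0.4   0.75  0.18]
turn deg [-0.  -0.4 -0.1] shift mm after turn [ 1.5 -0.7  0.2] before turn [ 1.5 -0.7  0.3]
clock: 43.08
position: [0.674, 0.1263, 0.1085]
tool_rot: [0.7, 0.121, -0.695, 0.113]
force: [-0.2, -0.3, -0.6]
gripper_width: 0.0131
t 43.08 pos [0.674  0.1263 0.1085] jaw -1.238 width 0.0131 f [-0.2 -0.3 -0.6] q [-0.7   0.85  0.73  1.56 -0.66  0.98 -1.  ]
turn deg [-0.8 -0.5  0.6] shift mm after turn [ 102.5 -261.2  110. ] before turn [ 104.  -258.5  114.7]
```

```bash
python3 -m crank '[[[1,0,0,0,-0.8,-0.5,0.6],[1,0,-0.036,0.015,0,0,0],[1,0,-0.036,0.015,0,0,0],[1,0,-0.036,0.015,0,0,0],[1,0,-0.036,0.015,0,0,0],[1,0,-0.036,0.015,0,0,0],[1,0,-0.036,0.015,0,0,0],[1,0,-0.036,0.015,0,0,0],[1,0,0,0,0,0,0],[1,0,0,0,0,0,0]]]'; python3 go.py .4818 .3345 .006 -1.224
```

```text
clock: 44.32
position: [0.4823, 0.3323, 0.1097]
tool_rot: [0.695, 0.133, -0.694, 0.134]
force: [-0.2, -0.5, 0.5]
gripper_width: 0.0129
t 44.33 pos [0.4823 0.3323 0.1097] jaw -1.190 width 0.0129 f [-0.2 -0.5  0.5] q [-1.22  0.72  0.77  1.83 -0.65  0.86 -1.32]
turn deg [ 1.9 -0.1 -0.1] shift mm after turn [103.7  -2.2  -0.2] before turn [103.7  -2.4  -0.2]
```

```bash
python3 -m crank '[[[1,0,-0.002,0,1.9,0,0],[1,0.025,0,0,0,0,0],[1,0.025,0,0,0,0,0],[1,0.02,0,0,0,0,0],[1,0.01,0,0,0,0,0],[1,0,0,0,0,0,0]]]'; python3 go.py .4818 .3345 .0075 -1.224
```

```text
clock: 45.08
position: [0.4869, 0.3304, 0.0284]
tool_rot: [0.699, 0.117, -0.695, 0.119]
force: [-0.2, 0.0, 0.2]
gripper_width: 0.0133
t 45.08 pos [0.4869 0.3304 0.0284] jaw -1.235 width 0.0133 f [-0.2  0.   0.2] q [-1.15  0.84  0.67  1.85 -0.76  0.73 -1.28]
turn deg [-0.6 -0.3 -0.2] shift mm after turn [20.9 -5.6  3.4] before turn [20.9 -5.7  3.6]
```

```bash
python3 -m crank '[[[1,0.007,-0.005,0.003,-0.6,0,0],[1,0.007,0,0,0,0,0],[1,0.005,0,0,0,0,0],[1,0,0,0,0,0,0],[1,0,0,0,0,0,0]]]'; python3 go.py .4818 .3345 .0075 -1.224
```

```text
clock: 45.7
position: [0.4832, 0.3353, 0.0097]
tool_rot: [0.699, 0.122, -0.694, 0.123]
force: [0.3, -0.3, 0.4]
gripper_width: 0.0133
t 45.70 pos [0.4832 0.3353 0.0097] jaw -1.223 width 0.0133 f [ 0.3 -0.3  0.4] q [-1.14  0.86  0.64  1.85 -0.78  0.69 -1.26]
turn deg [ 0.1 -0.4 -0.2] shift mm after turn [2.2 0.2 1.6] before turn [2.2 0.2 1.6]
```

Lower 2 mm, release, rise and back off toward the base so the cameras see both trays.

```bash
python3 -m crank '[[[1,0.002,0,0.001,0,0,0],[1,0,0,0,0,0,0],[0.65,0,0,0,0,0,0],[0.65,0,0,0,0,0,0],[0.65,0,0,0,0,0,0],[0.65,-0.01,0,0,0,0,0],[0.65,-0.02,0,0,0,0,0],[0.65,-0.04,0,0,0,0,0],[0.65,-0.05,0,0,0,0,0],[0.5,-0.06,0,0,0,0,0],[0.5,-0.06,0,0,0,0,0],[0.5,0,0,0,0,0,0]]]';python3 go.py .5 .05 .25
```

```text
clock: 47.2
position: [0.4816, 0.3337, 0.2634]
tool_rot: [0.701, 0.122, -0.692, 0.12]
force: [-0.4, -0.9, -0.2]
gripper_width: 0.0429
t 47.20 pos [0.4816 0.3337 0.2634] jaw -1.227 width 0.0429 f [-0.4 -0.9 -0.2] q [-1.35  0.54  0.95  1.73 -0.48  1.11 -1.48]
turn deg [ 0.  -0.7 -0. ] shift mm after turn [ 13.4 273.3  78.4] before turn [ 12.5 273.2  78.5]
```

```bash
python3 -m crank '[[[0.5,0,0.04,0.012,0,0,0],[0.5,0,0.04,0.012,0,0,0],[0.5,0,0.04,0.012,0,0,0],[0.5,0,0.04,0.012,0,0,0],[0.5,0,0.04,0.012,0,0,0],[0.5,0,0.04,0.012,0,0,0],[0.5,0,0,0,0,0,0],[0.5,0,0,0,0,0,0]]]'; python3 chk.py small_vial,.541,-.2924,s bottle,.4726,-.3074,s large_syringe,.5164,-.3766,s middle_vial,.5664,.3651,l short_syringe,.4818,.3345,l tape_roll,.4443,.0035,s marker,.778,0,s
python3 - <<'E'
from h import *
a=[arm.camera(n)['img'] for n in('top','side')]
o=np.zeros((600,800,3),np.uint8)
def put(i,x,y,w,h): o[y:y+h,x:x+w]=cv2.resize(i,(w,h),interpolation=3)
put(a[0][190:300,370:480],0,0,400,400);put(a[0][180:290,70:180],400,0,400,400)
put(a[1][130:190,260:350],0,400,300,200);put(a[1][290:410,210:370],320,400,267,200)
cv2.imwrite('pics/f1.png',o[:,:,::-1])
E
```

```text
clock: 48.2
position: [0.4918, 0.0751, 0.2656]
tool_rot: [0.701, 0.123, -0.692, 0.117]
force: [-0.2, 1.1, -0.1]
gripper_width: 0.0424
small_vial top [ 0.5422 -0.2947  0.216 ] 0.009 in tray mm [42.8 37.5] dyaw 0.0
small_vial side [ 0.5405 -0.2909  0.216 ] 0.02 in tray mm [41.9 41.6] dyaw 0.0
bottle top [ 0.4719 -0.308   0.216 ] 0.018 in tray mm [-28.8  39.6] dyaw 0.0
bottle side [ 0.4709 -0.313   0.216 ] 0.003 in tray mm [-30.8  34.9] dyaw 0.0
large_syringe top [ 0.5174 -0.3778  0.2208] 0.128 in tray mm [  0.7 -38.3] dyaw 0.005
large_syringe side [ 0.4706 -0.3512  4.4515] 0.275 in tray mm [-39.3  -2.3] dyaw 4.235
middle_vial top [0.5712 0.3778 0.347 ] 1.196 in tray mm [65.9 10.3] dyaw 0.0
middle_vial side [0.5673 0.3628 0.347 ] 0.01 in tray mm [57.1 -2.4] dyaw 0.0
short_syringe side [0.478  0.332  3.4891] 0.187 in tray mm [-37.4  -1.1] dyaw 3.142
tape_roll top [0.4448 0.0029 0.216 ] 0.343 in tray mm [ 11.4 349.1] dyaw 0.0
tape_roll side [0.4439 0.0043 0.216 ] 0.035 in tray mm [ 10.8 350.6] dyaw 0.0
marker top [0.7925 0.0277 0.028 ] 1.094 in tray mm [356.3 298.8] dyaw -0.188
marker side [ 7.7790e-01 -1.0000e-03  1.5463e+00] 0.026 in tray mm [335.9 273.9] dyaw 1.33
```

View pics/f1.png

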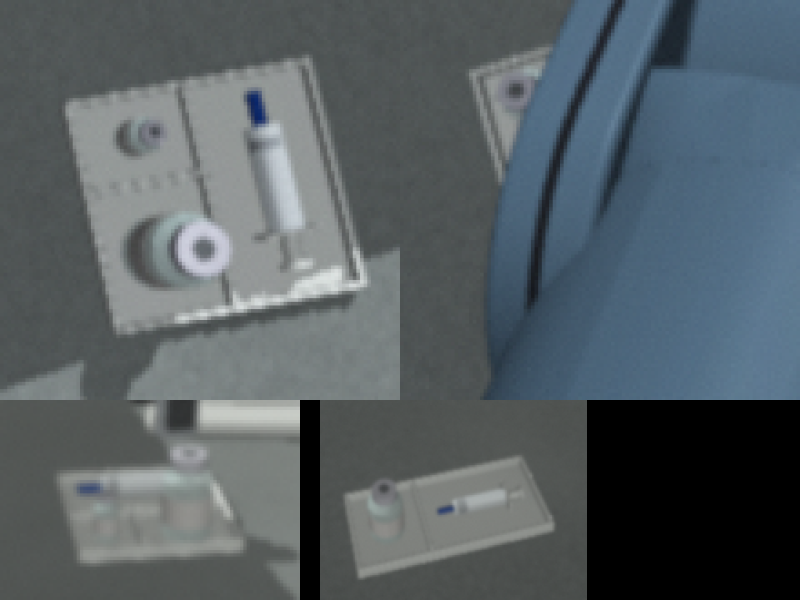

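The square tray, seen from above, holds the small vial (140,135), bottle (200,248) and syringe (275,180), all in their compartments. The side view shows the middle vial (383,508) upright and the short syringe (480,500) flat in the long tray. I'm handing in.

```bash
python3 -c "
from bench import arm
print(arm.job_done())"
```

```text
the job is handed in; nothing more can be done
None
```

Both kits are made up and the job is handed in, at about 49 s on the robot's clock. I placed the large syringe, bottle and small vial in the square tray first. Only then did I put the middle vial and short syringe in the long tray.

The last checks showed every piece in its compartment, with the glass upright and the gripper clear:

| Piece | Tray | Position in tray frame, mm (camera used) |
|---|---|---|
| Bottle | square | (-29, 40) top, (-31, 35) side |
| Small vial | square | (43, 38) top, (42, 42) side |
| Large syringe | square | (1, -38) top |
| Middle vial | long | (57, -2) side |
| Short syringe | long | (-37, -1) side |

The tape roll and marker measured within about 1 mm of where they started.

**Failed checks:** the arm hid the long tray from the top camera at the end, so the top fits of the middle vial (error 1.2) and the marker (1.1) were invalid and no top fit came back for the short syringe. I relied on the side view there. For the middle vial I also had an earlier top view, which gave (58, 2). The side fit of the large syringe was wrong because the bottle was in front of it, but the pictures show it flat in its channel.

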